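Put the griddle scraper and rubbing stone away in their tray

TASK

Put the griddle tools away flat in their tray. The scraper goes in the bay with the cross bar: its blade under the bar and pressing back the sprung stop, its handle laid down just inside the bay's end wall so that the spring holds it tight there; the rubbing stone lies in the other bay, its head in the square end pocket and its handle between the two small blocks. Do not ram or drop them in, and leave the other things on the bench where they are.

Things in the scene. Friction and masses are not known exactly. Their poses are not given: they have to be found in the camera images.
- tray: Low aluminium tray fixed to the bench, z up. Origin on the bench; tray x = -100 to 112 mm, y = -89.5 to 89.5 mm. Floor top at z = 6 mm; walls 5 mm thick, 18 mm high above the floor. Two bays side by side along x: scraper bay inside y = -84.5 to -0.5, x = -95 (inner face of end wall) to 107 mm; stone bay inside y = 4.5 to 84.5, x = -95 to 63 mm. The rest is empty.
- scraper_bay (a point): On the floor, tray (-5, -42.5, 6) mm: where the scraper's origin lies when home, its x along tray x, its handle end touching the end wall at tray x = -95 mm, its blade edge against the stop at x = 85 mm.
- stone_bay (a point): On the floor, tray (-16, 44.5, 6) mm: where the stone's origin lies when centred, its x along the tray's -x (head to the tray's -x end). Two key blocks 14 mm high, x = -28 to -16 mm, against the side walls leave a 40 mm gap for the handle; the head pocket is x = -95 to -28 mm.
- bar_mid (a point): Middle of the top of the steel cross bar over the scraper bay, tray (57, -42.5, 29) mm. Bar x = 50 to 64 mm, underside 18 mm and top 23 mm above the floor. A level scraper held over the end wall cannot pass under it: tilt it, blade edge down (7 to 16 degrees with the stop pushed back), then lower the handle inside the end wall.
- stop (a joint): The sprung stop, a steel block 76 mm wide, 12 mm long, top 14 mm above the bay floor, that slides along the tray's +x: 0 at rest, 0.015 m fully pushed back. The spring pushes toward the tray's -x with 4 N at 0 plus 0.3 N per mm. With the scraper home it reads about 0.010.
- stop_face (a point): Middle of the stop's face (the face looking to the tray's -x), 7.5 mm above the bay floor; at rest at tray x = 75 mm. It moves with the stop.
- scraper: Short griddle scraper, 180 mm long along its x, 250 g, flat underside. Origin: underside, middle of the length; z up as it lies. Steel blade x = 20 to 90 mm, 75 mm wide, 5 mm thick, its straight edge at x = +90; steel neck 24 mm wide, 10 mm high; dark wooden handle x = -90 to -6 mm, 26 mm wide, 24 mm high from the underside.
- scraper_edge (a point): Middle of the blade's front edge, scraper (90, 0, 2.5) mm.
- scraper_handle (a point): Place to grip the handle, scraper (-30, 0, 12) mm.
- stone: Griddle rubbing stone with a wooden handle, 150 mm long along its x, 250 g. Origin: underside, middle of the length; z up as it lies. Block-shaped head x = 15 to 75 mm, 72 mm wide, 26 mm high (brick-like stone below, dark wood above); wooden handle x = -75 to 15 mm, 24 mm wide, from 6 to 26 mm above the underside.
- stone_head (a point): Centre of the head, stone (45, 0, 13) mm.
- stone_handle (a point): Place to grip the handle (clear of the key blocks once in the bay), stone (-25, 0, 16) mm.
- bowl: Bystander: orange plastic bowl, 120 mm across, 60 mm high; origin under its centre. Leave it where it is.
- cup: Bystander: white ceramic cup, 76 mm across, 85 mm high; origin under its centre. Leave it where it is.
- trivet: Bystander: slatted wooden trivet, 150 x 138 mm, 20 mm high; origin under its centre. Leave it where it is.
- tin: Bystander: round steel tin with its lid on, 80 mm across, 58 mm high; origin under its centre. Leave it where it is.
- oil: Bystander: green glass oil bottle, 60 mm across, 190 mm high; origin under its centre. Leave it where it is.
- shaker: Bystander: small metal shaker, 44 mm across, 75 mm high; origin under its centre. Leave it where it is.
Mind the look-alikes: they are no part of the job. There is more than one size of the scraper; the one meant has the size given above.

How it is judged:
By the outcome, as a careful person would: the job done as asked, in the order asked, and still so for the second after the job is handed in, with the robot touching nothing.
It also fails if it takes over 64 s, if anything falls off the work surface, if the arm or the gripper's body presses on something with over 40 N, if the wrist force passes 120 N, or if a joint passes its speed limit or range.

ROBOT

A 7-joint arm with a two-finger parallel gripper is mounted at the origin on the work surface. World frame = base frame: x ahead of the robot, y to its left, z up, the work surface at z = 0. Lengths are in mm, angles in degrees, forces in N, time in s.
With the tool pointing down it reaches from about 350 to 900 mm from the base axis. Payload 8.1 kg.
Tool frame: the origin (TCP) lies between the finger pads; the fingertips stand 17 mm ahead of it and the grasp point (between the pads) lies 2 mm behind it (robot.tip_extent is the distance from the TCP to the fingertips, in mm); z points along the fingers, y is the line along which they close (so a half turn about z gives the same grasp; the last joint's range is limited). The gripper opens to 85 mm and grips with 20 to 120 N. Pads are 22 mm wide; open, the fingers measure 114 mm over their backs; the gripper's body (76 mm by 85 mm) begins 54 mm behind the grasp point. The pads swing forward as they close: fully open they stand 13 mm farther back than shut.
Start: joints at [62.533, 24.895, 1.432, 90.138, -0.665, 64.973, -4.303], TCP at [229.945, -581.177, 224.523] pointing down, gripper open.
Joint ranges: [-149.89, 149.89], [-25.12, 119.58], [-72.63, 75.52], [4.76, 147.25], [-75.54, 255.54], [6.69, 114.76], [-157.13, 157.13]. Speed limits (degrees/s): [127.2, 127.2, 172.46, 172.46, 180, 180, 180].

INTERFACE

Orientations are given as a 3x3 rotation matrix whose columns are the frame's x, y, z axes.
In Python, from plant import robot gives the robot as it stands. The module is installed in compiled form; this text tells all that it offers.
- The arm moves only by the tool apply_moves, never from a script. Its argument "motion" is a list of rows, each a list of 6 numbers: the shift along the tool's x, y, z as a fraction of full scale, then the turn, a rotation vector about the tool's x, y, z as a fraction of full scale. In form: [[dx, dy, dz, wx, wy, wz], ...]. A call has 1 to 5 rows; each row is the pose to reach, as a shift and turn from the pose commanded when the call began, along the tool's axes at that moment; what a row does not reach only later rows make up. Full scale, the value 1, is 0.25 m for a shift and 90 degrees for a turn. A row lasts 1/8 s, in which the tool goes at most 62.5 mm and 10.7 degrees, less where a joint would pass 70% of its speed; a pose out of reach is approached as far as the arm can. A call with a number of a shift or a turn outside -1 to 1 is refused whole. A call with a gripper value outside its range is refused whole. "hand" is the opening, from -1 (shut) to 1 (fully open), set as the call begins (left out, the last holds). The fingers move at their own pace and stop on an object; the grip force is fixed at half the most. Time passes only in rows, so rows that repeat a pose let the fingers close. It gives the time, the measured TCP pose, the force, the opening and the grip force at its end, in the units of the state.
- robot.get_obs(): the state, without advancing time (a new reading comes with each control period).
- robot.snapshot(name): name is "side" or "top" or "wrist"; returns the picture (480x640x3 uint8, red, green, blue); there is no depth.
- robot.camera_params(name): a dict with "mtx" (3x3 intrinsics, pixels), "R" (3x3) and "t" (3): a world point X has camera coordinates R X + t. Camera axes: x right, y down, z forward; pixel columns grow to the right and rows downward; lengths in mm; the calibration is good to about 2 mm. The wrist camera is an equidistant fisheye: a pixel r from the principal point sees the ray r / f radians off the axis. A picture is of the moment at which its call begins: read the wrist's pose just before it. camera_params takes no time and is no camera call; for the wrist camera it gives the pose at the moment of the call.
- robot.job_done(): hands the job in; it is judged then, once.
The state is a dict: "time_s": time; "q": joint angles; "dq": joint speeds; "effort": joint torques, N m; "tcp_pos": TCP position; "ee_rot": TCP orientation; "wrist_force": force on the tool from outside, world axes, zero at the start; "moment": the same for the moment, N m; "finger_gap": finger opening in mm; "gripper_force": force on a finger pad.
Only numpy, scipy, OpenCV 4.12 (cv2) and the standard library are available. Lean on these libraries where they do the work, as an engineer would, in place of code of your own. Each camera call takes 0.05 s, during which the arm holds its last target. There are 200 camera calls.

## Working session

There is one attempt and no reset: what is moved stays moved. The work goes in short steps, Python scripts to look and compute and a tool call to move; the robot and the scene stay as the last step left them, time stands still between calls to the robot, and variables do not carry over. Pictures are saved under pics/ and viewed, at most 10 in all, crops included, and the job is handed in when it is done.

Besides the shell and the picture viewer there is one more tool, called as a command line: name --pt "numbers of a row" for each row, then --argument value for the rest. apply_moves: Moves the arm, as the interface text tells. Shift numbers are shares of 0.25 m and turn numbers shares of 90 degrees, none past 1 either way. Its arguments: {"type":"object","properties":{"motion":{"type":"array"},"hand":{"type":"number"}},"required":["motion"]}

```bash
mkdir -p pics
python3 - <<'E'
from plant import robot
import cv2,numpy as np
o=robot.get_obs()
print(o['time_s'],o['tcp_pos'],np.round(o['ee_rot'],3),o['finger_gap'])
for n in('top','side'):
    im=robot.snapshot(n); cv2.imwrite(f'pics/{n}0.png',im[:,:,::-1])
    p=robot.camera_params(n); print(n,np.round(p['mtx'],1).tolist(),np.round(p['R'],3).tolist(),np.round(p['t'],1))
E
```

```text
0.0 [ 229.69661264 -580.67873136  223.69523898] [[ 0.93   0.368 -0.001]
 [ 0.368 -0.93   0.001]
 [-0.    -0.002 -1.   ]] 85.47417190510238
top [[459.3, 0.0, 321.8], [0.0, 459.3, 233.5], [0.0, 0.0, 1.0]] [[0.006, -1.0, -0.023], [-0.989, -0.002, -0.149], [0.149, 0.024, -0.989]] [  -6.4  561.8 1217.7]
side [[509.0, 0.0, 319.9], [0.0, 509.0, 243.5], [0.0, 0.0, 1.0]] [[-0.922, -0.387, -0.023], [-0.198, 0.521, -0.83], [0.333, -0.761, -0.557]] [ 543.2  174.9 1084. ]
```

View pics/top0.png

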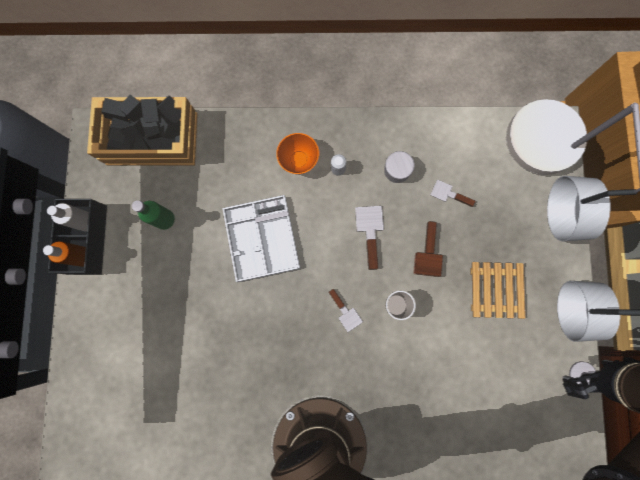

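View pics/side0.png

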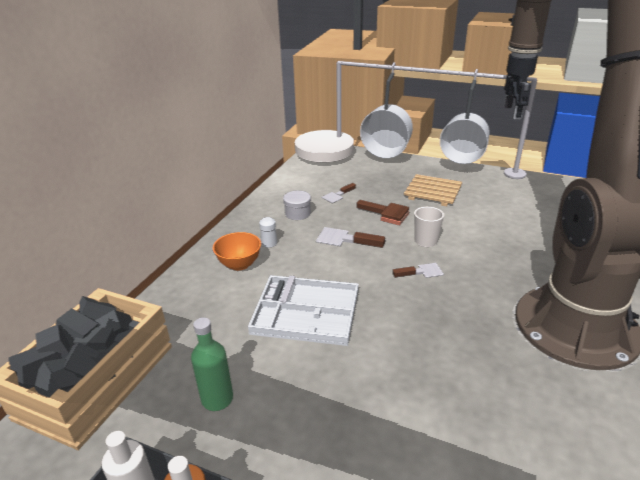

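Top view candidates:
- **Scrapers:** one at (369,237), about 64 px or 180 mm long. Two smaller ones at (455,193) and (345,310), about 45 px or 120 mm.
- **Stone:** the dark hammer shape at (430,250), about 54 px or 150 mm. It is the only one.
- **Tray:** at (262,238), with the dark stop or spring at (270,209).

I choose the scraper at (369,237) and will check it in a crop.

Run:
```python
import cv2,numpy as np
im=cv2.imread('pics/top0.png')
c=cv2.resize(im[185:290,215:455],None,fx=3.33,fy=3.33,interpolation=cv2.INTER_CUBIC)
s=cv2.imread('pics/side0.png')
d=cv2.resize(s[170:350,240:450],None,fx=1.2,fy=1.2)
cv2.imwrite('pics/crop0.png',np.vstack([c, np.hstack([cv2.resize(s[270:345,245:365],None,fx=3.0,fy=3.0,interpolation=cv2.INTER_CUBIC),cv2.resize(s[190:265,310:457],None,fx=3,fy=3,interpolation=cv2.INTER_CUBIC)])[:,:c.shape[1]]]))
```

```text
(no output)
```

View pics/crop0.png

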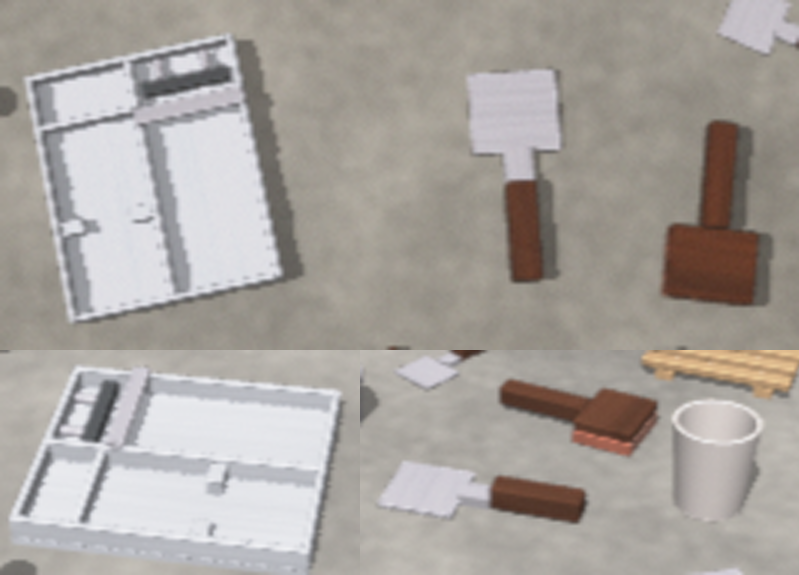

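The crop confirms the choice. The large scraper has its blade toward +x and handle at crop (525,230). The stone's head is at crop (712,265). In the tray, the +x end with the bar and stop is at the top and the scraper bay is on the right.

```bash
cat > h.py <<'E'
import numpy as np,cv2
from plant import robot
def cast(n,uv,z,p=None):
    p=p or robot.camera_params(n); K=p['mtx']; R=np.array(p['R']); t=np.array(p['t'])
    uv=np.atleast_2d(uv).astype(float); d=(uv-[K[0][2],K[1][2]])/[K[0][0],K[1][1]]
    if n=='wrist':
        r=np.linalg.norm(d,axis=1,keepdims=True); ray=np.hstack([d/np.maximum(r,1e-9)*np.sin(r),np.cos(r)])
    else: ray=np.hstack([d,np.ones((len(d),1))])
    ray=ray@R; c=-R.T@t
    return c+ray*((z-c[2])/ray[:,2])[:,None]
def proj(n,X,p=None):
    p=p or robot.camera_params(n); K=np.array(p['mtx']); c=np.atleast_2d(X)@np.array(p['R']).T+np.array(p['t'])
    if n=='wrist':
        r=np.linalg.norm(c[:,:2],axis=1,keepdims=True); th=np.arctan2(r,c[:,2:]); return c[:,:2]/np.maximum(r,1e-9)*th*K[0,0]+K[:2,2]
    return c[:,:2]/c[:,2:]*K[0,0]+K[:2,2]
def blob(mask,near):
    n,l,s,c=cv2.connectedComponentsWithStats(mask.astype(np.uint8)); 
    ok=[i for i in range(1,n) if s[i,4]>60]; i=min(ok,key=lambda i:np.hypot(*(c[i]-near))); return l==i
def rect(m,n,z,p=None):
    k=max(cv2.findContours(m.astype(np.uint8),cv2.RETR_EXTERNAL,cv2.CHAIN_APPROX_NONE)[0],key=cv2.contourArea)
    w=cast(n,k[:,0],z,p)[:,:2].astype(np.float32); return w,cv2.minAreaRect(w)
E
python3 - <<'E'
from h import *
im=cv2.imread('pics/top0.png'); hsv=cv2.cvtColor(im,cv2.COLOR_BGR2HSV); H,S,V=cv2.split(hsv)
p=robot.camera_params('top')
brown=(S>110)&((H<12)|(H>170))&(V<170)
for n,c,z in(('scr handle',(373,254),24),('stone',(430,250),26)):
    m=blob(brown,c); w,r=rect(m,'top',z,p); print(n,m.sum(),r)
bl=(S<28)&(V>160)
m=blob(bl,(369,220)); print('blade',m.sum(),rect(m,'top',5,p)[1])
m=blob(cv2.morphologyEx(((S<30)&(V>150)).astype(np.uint8),cv2.MORPH_CLOSE,np.ones((5,5))),(262,238)); print('tray',m.sum(),rect(m,'top',24,p)[1])
c=np.array([(26,77),(232,36),(281,277),(74,320)])/3.33+[215,185]
print(cast('top',c,24,p).round(1)); c=np.array([(26,77),(232,36),(281,277),(74,320)])
hx=np.array([(525,182),(526,281),(722,121),(717,227),(711,265),(515,110),(468,75),(558,70)])/3.33+[215,185]
print(cast('top',hx,[24,24,26,26,26,5,5,5],p).round(1))
E
```

```text
scr handle 229 ((507.9146728515625, -142.43605041503906), (77.53604888916016, 21.96257209777832), 0.22267496585845947)
stone 799 ((524.3573608398438, -296.13214111328125), (70.81981658935547, 146.5613555908203), 88.1257553100586)
blade 154 ((779.4298095703125, -48.868560791015625), (39.04869079589844, 39.84695053100586), 64.3484878540039)
tray 108754 ((513.5841674804688, 16.05877685546875), (1067.3062744140625, 1671.093017578125), 15.81290054321289)
[[636.3 275.9  24. ]
 [671.9 101.7  24. ]
 [467.9  57.5  24. ]
 [431.7 228.3  24. ]]
[[ 547.6 -144.7   24. ]
 [ 465.4 -144.6   24. ]
 [ 599.  -308.7   26. ]
 [ 510.3 -302.    26. ]
 [ 478.9 -296.1   26. ]
 [ 612.  -138.5    5. ]
 [ 642.3  -98.8    5. ]
 [ 646.7 -175.4    5. ]]
```

apply_moves --pt "0.86 -0.6 -0.05 0 0 0.2" --pt "0.86 -0.6 -0.05 0 0 0.2" --pt "0.86 -0.6 -0.05 0 0 0.2" --pt "0.86 -0.6 -0.05 0 0 0.2" --pt "0.86 -0.6 -0.05 0 0 0.2"

```text
time_s: 0.72
tcp_pos: [377.5, -358.2, 237.1]
ee_rot: [[0.998, 0.07, 0.001], [0.07, -0.998, 0.002], [0.001, -0.001, -1.0]]
wrist_force: [-0.6, -0.0, -0.2]
finger_gap: 85.7
gripper_force: 0.0
```

```bash
cat >> h.py <<'E'
from scipy.spatial.transform import Rotation as Ro
def toolrot(yaw,pitch=0):  # tool x along yaw, z down, then blade-down pitch about the tool's horizontal y
    return Ro.from_euler('z',yaw,degrees=True)*Ro.from_euler('y',pitch,degrees=True)*Ro.from_matrix(np.diag([1.,-1,-1]))
def goal(pos,yaw,pitch=0):
    o=robot.get_obs(); R=Ro.from_matrix(o['ee_rot'])
    d=R.inv().apply(np.array(pos)-o['tcp_pos'])/250; w=(R.inv()*toolrot(yaw,pitch)).as_rotvec(degrees=True)/90
    print('tcp',o['tcp_pos'].round(1),'F',np.round(o['wrist_force'],1),'gap',round(o['finger_gap'],1),'t',o['time_s'],'go',np.round(d,3),np.round(w,3))
E
python3 -c "
from h import *
goal((440,-160,250),3.3)"
```

```text
tcp [ 377.5 -358.2  237.1] F [-0.6 -0.  -0.2] gap 85.7 t 0.725 go [ 0.305 -0.774 -0.05 ] [-0.001 -0.001  0.008]
```

apply_moves --pt "0.3 -0.77 -0.05 0 0 0.008" --pt "0.3 -0.77 -0.05 0 0 0.008" --pt "0.3 -0.77 -0.05 0 0 0.008" --pt "0.3 -0.77 -0.05 0 0 0.008" --pt "0.3 -0.77 -0.05 0 0 0.008"

```text
time_s: 1.35
tcp_pos: [437.8, -165.0, 249.4]
ee_rot: [[0.999, 0.052, -0.0], [0.052, -0.999, 0.0], [-0.0, -0.0, -1.0]]
wrist_force: [0.1, -0.4, -0.1]
finger_gap: 85.0
gripper_force: 0.0
```

Run:
```python
from h import *
p=robot.camera_params('wrist'); im=robot.snapshot('wrist'); cv2.imwrite('pics/w1.png',im[:,:,::-1])
np.savez('w1.npz',**{k:np.array(v) for k,v in p.items() if k in('mtx','R','t')})
print(np.round(p['mtx'],1).tolist(),np.round(p['R'],3).tolist(),-p['R'].T@p['t'],robot.get_obs()['tcp_pos'],robot.tip_extent)
print(proj('wrist',np.array([[506,-144,24],[612,-139,5],[512,-300,26],[552,166,24]]),p).round())
```

```text
[[371.6, 0.0, 324.9], [0.0, 371.6, 237.5], [0.0, 0.0, 1.0]] [[0.053, -0.999, -0.001], [-0.953, -0.051, 0.3], [-0.3, -0.015, -0.954]] [ 514.64605078 -160.80728309  397.98640407] [ 437.23354728 -166.48892154  249.31513538] 17.0
[[308. 132.]
 [309.  33.]
 [460. 139.]
 [ 54. 100.]]
```

View pics/w1.png

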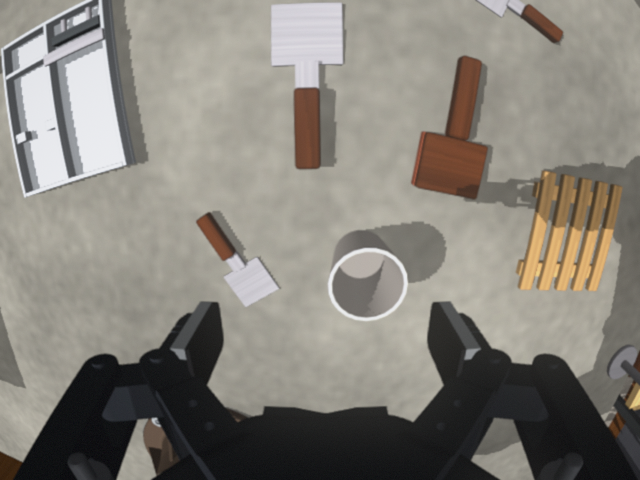

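The wrist view shows the scraper at (307,90), with its handle between (307,88) and (307,168). The stone's head is at (450,165) with its handle up to (468,60). The cup is at (368,285), and the tray is at left.

Run:
```python
from h import *
p=dict(np.load('w1.npz'))
im=cv2.imread('pics/w1.png'); H,S,V=cv2.split(cv2.cvtColor(im,cv2.COLOR_BGR2HSV))
brown=(S>110)&((H<12)|(H>170))&(V<190)
def line(m,z):
    ys,xs=np.nonzero(m); w=cast('wrist',np.c_[xs,ys],z,p)[:,:2]; c=w.mean(0); u=np.linalg.svd((w-c)[::5],full_matrices=False)[2][0]; s=(w-c)@u
    return c.round(1),np.degrees(np.arctan2(*u[::-1])).round(2),s.min().round(1),s.max().round(1)
m=blob(brown,(307,130)); print('handle',m.sum(),line(m,24),rect(m,'wrist',24,p)[1])
m=blob(brown,(455,140)); hm=m.copy(); hm[120:]=0; print('stone handle',hm.sum(),line(hm,26)); hm=m.copy(); hm[:140]=0; print('stone head',rect(hm,'wrist',26,p)[1])
bl=(S<25)&(V>170); m=blob(bl,(307,40)); b=m.copy(); b[62:]=0;print('blade',rect(b,'wrist',5,p)[1])
# blade corners / handle end / tray rim corners by eye
print(cast('wrist',[(271,3),(343,3),(272,67),(343,65)],5,p).round(1)[:,:2].tolist())
print(cast('wrist',[(308,168),(308,88)],24,p).round(1)[:,:2].tolist())
print('tray',cast('wrist',[(2,47),(99,0),(131,163),(25,195)],24,p).round(1)[:,:2].tolist())
print('stone',cast('wrist',[(469,57),(457,137),(421,132),(489,147),(412,183),(477,198)],26,p).round(1)[:,:2].tolist())
```

```text
handle 1817 (array([ 510.1, -142.6]), np.float64(-176.36), np.float64(-39.5), np.float64(39.7)) ((509.9607849121094, -142.51866149902344), (78.99456787109375, 22.875011444091797), 2.914262294769287)
stone handle 1259 (array([ 564.7, -303. ]), np.float64(173.34), np.float64(-34.7), np.float64(35.3))
stone head ((483.45941162109375, -292.46966552734375), (74.92205047607422, 58.00294876098633), 83.76630401611328)Traceback (most recent call last):
  File "<stdin>", line 10, in <module>
  File "h.py", line 20, in rect
    k=max(cv2.findContours(m.astype(np.uint8),cv2.RETR_EXTERNAL,cv2.CHAIN_APPROX_NONE)[0],key=cv2.contourArea)
ValueError: max() iterable argument is empty
```

apply_moves --pt "0.36 -0.08 0.2 0 0 -0.006" --pt "0.36 -0.08 0.4 0 0 -0.006" --pt "0.36 -0.08 0.6 0 0 -0.006" --pt "0.36 -0.08 0.67 0 0 -0.006" --pt "0.36 -0.08 0.67 0 0 -0.006" --hand 0.15

```text
time_s: 2.02
tcp_pos: [524.5, -143.3, 80.0]
ee_rot: [[0.998, 0.057, -0.005], [0.057, -0.998, -0.0], [-0.005, -0.0, -1.0]]
wrist_force: [-0.4, -0.3, 0.4]
finger_gap: 49.0
gripper_force: 0.0
```

Run:
```python
from h import *
print(robot.tip_extent); goal((528,-141.5,24),3.5)
p=robot.camera_params('wrist'); im=robot.snapshot('wrist'); cv2.imwrite('pics/w2.png',im[:,:,::-1])
np.savez('w2.npz',**{k:np.array(v) for k,v in p.items() if k in('mtx','R','t')})
print(proj('wrist',[[528,-141.5,24],[460,-145,24],[639,-98,5],[643,-173,5]],p).round())
```

```text
17.0
tcp [ 524.5 -143.3   80. ] F [-0.4 -0.3  0.4] gap 49.0 t 2.025 go [ 0.015 -0.006  0.224] [-0.     0.003 -0.003]
[[322. 252.]
 [322. 349.]
 [260.  60.]
 [387.  60.]]
```

View pics/w2.png

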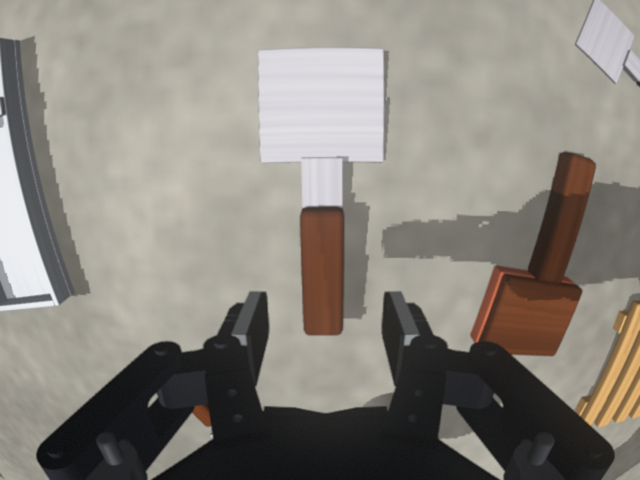

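The scraper is centred between the open pads. Its blade edge is at row 48 (columns 259–384) and the handle spans rows 207–334 at column 322. The stone is at right.

Run:
```python
from h import *
p=dict(np.load('w2.npz'))
print('rear/front handle',cast('wrist',[(322,333),(322,208)],24,p).round(1)[:,:2].tolist())
print('blade',cast('wrist',[(259,49),(384,48),(261,162),(384,161)],5,p).round(1)[:,:2].tolist())
print('tray near right corner',cast('wrist',[(59,303),(1,307)],24,p).round(1)[:,:2].tolist())
im=cv2.imread('pics/w2.png'); H,S,V=cv2.split(cv2.cvtColor(im,cv2.COLOR_BGR2HSV))
brown=(S>110)&((H<12)|(H>170))&(V<190)
m=blob(brown,(322,270)); print(rect(m,'wrist',24,p)[1])
```

```text
rear/front handle [[472.3, -144.3], [554.2, -139.8]]
blade [[645.6, -97.1], [650.3, -170.9], [576.5, -101.4], [581.3, -175.6]]
tray near right corner [[472.8, 57.3], [456.9, 136.7]]
((512.0484619140625, -142.2399139404297), (79.72624969482422, 23.948562622070312), 3.614304304122925)
```

apply_moves --pt "0.016 -0.007 0.1 0 0.003 -0.004" --pt "0.016 -0.007 0.19 0 0.003 -0.004" --pt "0.016 -0.007 0.225 0 0.003 -0.004" --pt "0.016 -0.007 0.23 0 0.003 -0.004" --pt "0.016 -0.007 0.23 0 0.003 -0.004"

```text
time_s: 2.7
tcp_pos: [531.0, -139.8, 25.6]
ee_rot: [[0.998, 0.065, 0.006], [0.065, -0.998, -0.0], [0.006, 0.001, -1.0]]
wrist_force: [-0.5, 0.5, 1.1]
finger_gap: 49.2
gripper_force: 0.0
```

apply_moves --pt "0 0 0 0 0 0" --pt "0 0 0 0 0 0" --pt "0 0 0 0 0 0" --pt "0 0 0 0 0 0" --hand -1

```text
time_s: 3.2
tcp_pos: [530.3, -139.4, 24.6]
ee_rot: [[0.998, 0.066, 0.005], [0.066, -0.998, 0.0], [0.005, 0.0, -1.0]]
wrist_force: [-0.7, 0.7, -0.7]
finger_gap: 0.2
gripper_force: 0.0
```

Run:
```python
from h import *
goal((528,-141.5,100),3.6)
# tray corners: top + wrist views
print('tray w1',cast('wrist',[(2,47),(99,0),(131,163),(25,195)],24,dict(np.load('w1.npz'))).round(1)[:,:2].tolist())
```

```text
tcp [ 530.3 -139.4   24.6] F [-0.7  0.7 -0.7] gap 0.2 t 3.2 go [-0.008  0.008 -0.302] [ 0.    -0.003  0.002]
tray w1 [[638.7, 274.5], [666.4, 105.0], [471.8, 51.3], [434.6, 229.4]]
```

Run:
```python
from h import *
w=robot.snapshot('wrist'); t=robot.snapshot('side')
cv2.imwrite('pics/w3.png',np.hstack([cv2.resize(w,(480,360)),cv2.resize(t[190:270,310:430],(320,360*1)[:2])])[:,:,::-1])
```

```text
(no output)
```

View pics/w3.png

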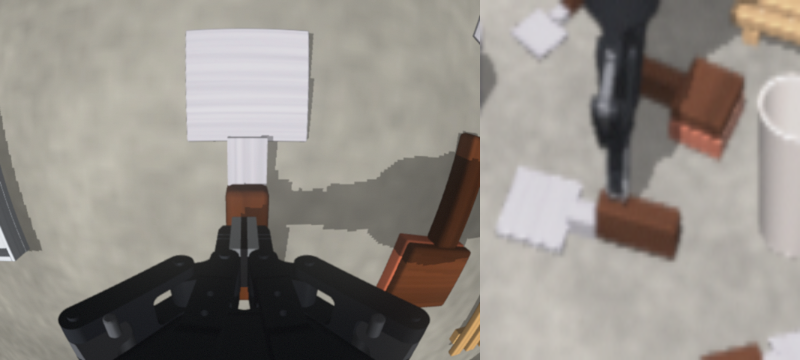

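The fingers are shut on top of the handle, with the tip at wrist pixel (325,290), not around it. The pads are higher than I assumed, so I'll measure the tip height from both views.

Run:
```python
from h import *
o=robot.get_obs(); print(o['tcp_pos'],o['q'],o['time_s'])
for z in (0,8,16,24,32,40): print(z,proj('side',[[530.3,-139.4,z],[541,-139,z]]).round(1).tolist(),proj('wrist',[[530.3,-139.4,z],[541,-139,z]]).round(1).tolist())
p=robot.camera_params('side'); print('scr side: front top handle etc', proj('side',[[528.5,-141.6,24],[468.5,-145.3,24],[468.5,-145.3,0],[648,-134,2.5]],p).round(1).tolist())
```

```text
[ 530.27006735 -139.3128786    24.50084615] [ 14.94270056  32.30061853  -7.93633748 111.94968432   7.12932103
  35.94692579 -83.77439502] 3.3
0 [[360.3, 242.4], [356.4, 241.7]] [[325.4, 280.0], [326.0, 260.4]]
8 [[360.3, 239.9], [356.5, 239.2]] [[325.4, 286.6], [326.1, 266.3]]
16 [[360.4, 237.4], [356.5, 236.7]] [[325.4, 293.7], [326.1, 272.7]]
24 [[360.4, 234.9], [356.6, 234.2]] [[325.4, 301.4], [326.2, 279.7]]
32 [[360.5, 232.4], [356.6, 231.7]] [[325.5, 309.8], [326.2, 287.4]]
40 [[360.6, 229.8], [356.7, 229.1]] [[325.5, 319.0], [326.3, 295.8]]
scr side: front top handle etc [[361.4, 234.6], [383.5, 238.3], [383.1, 245.8], [319.1, 234.2]]
```

apply_moves --pt "0 0 -0.04 0 0 0" --pt "0 0 -0.04 0 0 0" --pt "0 0 -0.04 0 0 0" --pt "0 0 -0.04 0 0 0" --hand 0.15

```text
time_s: 3.8
tcp_pos: [530.1, -139.4, 34.4]
ee_rot: [[0.998, 0.066, 0.005], [0.066, -0.998, 0.0], [0.005, 0.0, -1.0]]
wrist_force: [0.5, -0.2, -0.7]
finger_gap: 49.4
gripper_force: 0.0
```

apply_moves --pt "-0.006 0.004 0.05 0 -0.003 0.002" --pt "-0.006 0.004 0.06 0 -0.003 0.002" --pt "-0.006 0.004 0.066 0 -0.003 0.002" --pt "-0.006 0.004 0.066 0 -0.003 0.002"

```text
time_s: 4.3
tcp_pos: [528.8, -140.4, 17.8]
ee_rot: [[0.998, 0.063, -0.0], [0.063, -0.998, 0.0], [-0.0, -0.0, -1.0]]
wrist_force: [-0.5, 0.7, 0.1]
finger_gap: 49.1
gripper_force: 0.0
```

Run:
```python
from h import *
goal((528.5,-141.5,22),3.6)
w=robot.snapshot('wrist'); t=robot.snapshot('side')
cv2.imwrite('pics/w4.png',np.hstack([cv2.resize(w[200:440,160:480],(480,360)),cv2.resize(t[190:270,330:401],(320,360),interpolation=cv2.INTER_CUBIC)])[:,:,::-1])
```

```text
tcp [ 528.8 -140.4   17.8] F [-0.5  0.7  0.1] gap 49.1 t 4.3 go [-0.002  0.004 -0.017] [-0.  0. -0.]
```

View pics/w4.png

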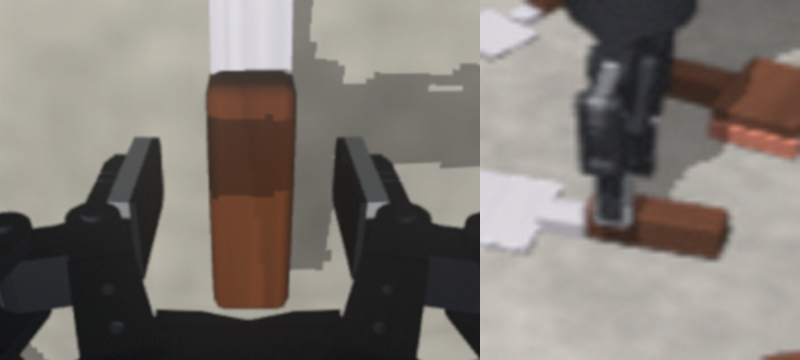

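The wrist crop shows the pads on both sides of the handle, but the tips are still well above the bench. In the side crop the tip is at (612,225). I'll lower in small steps and watch the force.

apply_moves --pt "-0.002 0.004 0.012 0 0 0" --pt "-0.002 0.004 0.024 0 0 0" --pt "-0.002 0.004 0.03 0 0 0" --pt "-0.002 0.004 0.03 0 0 0"

```text
time_s: 4.9
tcp_pos: [528.3, -141.4, 10.3]
ee_rot: [[0.998, 0.063, -0.0], [0.063, -0.998, 0.0], [-0.0, -0.0, -1.0]]
wrist_force: [0.1, 0.4, 0.5]
finger_gap: 49.5
gripper_force: 0.0
```

Run:
```python
from h import *
goal((528.5,-141.5,5),3.6)
p=robot.camera_params('wrist'); w=robot.snapshot('wrist')
g=w.mean(2); 
# pads: grey bright columns near the tips: print their extents
H,S,V=cv2.split(cv2.cvtColor(w,cv2.COLOR_RGB2HSV))
for z in(0,5,10,15,20):
  print(z,proj('wrist',[[528.8+s*np.cos(.063)-c*np.sin(.063)*1,-140.4+c,z] for s in(11,-11) for c in(24.5,-24.5)],p).round().tolist())
print(V[280:330:4,225:275:4])
```

```text
tcp [ 528.3 -141.4   10.3] F [0.1 0.4 0.5] gap 49.5 t 4.9 go [0.001 0.    0.021] [-0.  0. -0.]
0 [[272.0, 269.0], [377.0, 269.0], [272.0, 311.0], [372.0, 311.0]]
5 [[270.0, 274.0], [379.0, 274.0], [270.0, 316.0], [373.0, 316.0]]
10 [[269.0, 278.0], [380.0, 278.0], [269.0, 321.0], [375.0, 321.0]]
15 [[267.0, 283.0], [382.0, 283.0], [267.0, 326.0], [376.0, 327.0]]
20 [[265.0, 288.0], [384.0, 288.0], [266.0, 332.0], [377.0, 332.0]]
[[175 172 171 171 170 173 174 175 175 175 175 174 174]
 [176 174 171 172 174 173 174 175 177 177 177 175 175]
 [176 175 173 174 172 173 173 178 179 180 179 179 177]
 [175 176 172 172 174 174 119  93  95  81  92 181 178]
 [173 173 171 173 175 174  87  84  85  45  50 183 179]
 [172 173 171 172 174 132  85  85  79  45  44 181 181]
 [171 171 149  45  47  85  85  86  49  42  42 180 179]
 [170 116  42  42  53  84  84  85  41  41  41 179 178]
 [172  42  41  40  81  85  84  68  42  40  39 173 177]
 [134  45  47  52  84  84  84  44  40  41  38 158 175]
 [ 61  56  55  77  83  83  83  39  38  40  38 144 174]
 [ 38  40  38  82  83  82  64  38  39  40  39 132 174]
 [ 37  37  57  83  82  82  41  38  38  37  37 127 176]]
```

apply_moves --pt "0 0 0.012 0 0 0" --pt "0 0 0.024 0 0 0" --pt "0 0 0.03 0 0 0" --pt "0 0 0.03 0 0 0"

```text
time_s: 5.45
tcp_pos: [528.3, -141.4, 2.8]
ee_rot: [[0.998, 0.063, -0.0], [0.063, -0.998, 0.0], [-0.0, -0.0, -1.0]]
wrist_force: [0.5, -0.5, -0.2]
finger_gap: 49.1
gripper_force: 0.0
```

Run:
```python
from h import *
goal((528.5,-141.5,5),3.6)
p=robot.camera_params('wrist'); w=robot.snapshot('wrist'); s=robot.snapshot('side'); cv2.imwrite('pics/s5.png',s[:,:,::-1]); cv2.imwrite('pics/w5.png',w[:,:,::-1])
V=w.max(2); print(V[270:330:3,246:275:4])
Vs=s.max(2); print(Vs[222:252:2,346:376:2])
print(proj('side',[[528.3+s_,-141.4+c,z] for z in (0,10,20) for s_ in(11,-11) for c in(24.5,-24.5)]).round().tolist())
```

```text
tcp [ 528.3 -141.4    2.8] F [ 0.5 -0.5 -0.2] gap 49.1 t 5.45 go [ 0.001  0.    -0.009] [-0.  0. -0.]
[[177 176 174 175 175 176 174 174]
 [175 174 174 174 176 175 173 175]
 [175 175 174 174 175 173 174 173]
 [175 175 175 175 173 174 173 173]
 [175 174 175 174 175 173 174 171]
 [173 174 173 175 174 174 173 168]
 [173 175 177 175 176 174 175 174]
 [174 128 129 132 122 155 175 174]
 [172  85  85  86  42 103 176 175]
 [146  86  85  78  41  71 177 176]
 [ 99  86  87  62  43  66 180 177]
 [ 85  86  85  43  40  48 179 177]
 [ 85  84  84  43  40  45 180 177]
 [ 84  85  75  42  42  39 181 177]
 [ 83  85  51  43  39  40 179 179]
 [ 84  84  42  40  39  38 178 177]
 [ 84  80  37  37  39  40 174 177]
 [ 84  63  39  40  38  38 173 176]
 [ 84  45  37  39  39  38 170 174]
 [ 82  38  38  36  36  38 168 173]]
[[178 176 172  69  71  78  55  42  51  61  48  60 116 120 121]
 [176 174 169  83  58  71  51  45  40  54  41  51 113 117 121]
 [185 179 174  84  48  49  48  45  38  38  35  52 114 116 119]
 [184 183 179 102  41  46  49  47  39  40  37  52 114 119 121]
 [202 182 177 104  60  75  62  47  38  41  35  58 115 115 123]
 [217 169 176 123  59  62  66  50  49  37  37  65 118 122 171]
 [204 200 192 180 123  63  39  43  90  84  78 106 118 125 150]
 [220 219 219 192 117  67  44  41  91  83  83 110 111 112 111]
 [216 218 219 193  98  95  51  53  94  86 112 115 114 111 109]
 [168 169 172 156  92  97  49  56 135  73  87  89  87  91  98]
 [178 173 169 155 100  98  55  55 142  72  84  85  86  84  85]
 [183 185 188 185 179 148 127 124 134  87  94  88  87  87  85]
 [184 191 191 185 180 176 174 150 130 162 174 171 174 150 100]
 [179 182 187 184 180 180 186 187 188 184 181 182 183 180 178]
 [180 178 180 178 177 177 178 182 184 184 185 188 186 183 181]]
[[354.0, 246.0], [360.0, 237.0], [362.0, 248.0], [368.0, 238.0], [354.0, 243.0], [360.0, 234.0], [362.0, 245.0], [368.0, 235.0], [354.0, 240.0], [360.0, 231.0], [362.0, 241.0], [368.0, 232.0]]
```

apply_moves --pt "0 0 0.012 0 0 0" --pt "0 0 0.012 0 0 0" --pt "0 0 0.012 0 0 0"

```text
time_s: 5.92
tcp_pos: [528.4, -141.4, -0.0]
ee_rot: [[0.998, 0.063, -0.0], [0.063, -0.998, -0.0], [-0.0, 0.0, -1.0]]
wrist_force: [0.2, -0.0, 0.0]
finger_gap: 49.0
gripper_force: 0.0
```

apply_moves --pt "0 0 0 0 0 0" --pt "0 0 0 0 0 0" --pt "0 0 0 0 0 0" --pt "0 0 0 0 0 0" --hand -1

```text
time_s: 6.42
tcp_pos: [528.6, -141.4, 0.3]
ee_rot: [[0.998, 0.063, 0.0], [0.063, -0.998, -0.0], [0.0, 0.0, -1.0]]
wrist_force: [-0.6, -0.3, 5.8]
finger_gap: 24.7
gripper_force: 59.9
```

apply_moves --pt "0 0 -0.1 0 0 0" --pt "0 0 -0.25 0 0 0" --pt "-0.1 -0.15 -0.45 0 0 -0.05" --pt "-0.2 -0.3 -0.6 0 0 -0.1" --pt "-0.25 -0.48 -0.7 0 0 -0.1"

```text
time_s: 7.05
tcp_pos: [457.4, -25.2, 176.5]
ee_rot: [[0.976, 0.218, 0.001], [0.218, -0.976, -0.001], [0.001, 0.001, -1.0]]
wrist_force: [1.3, 0.9, -1.8]
finger_gap: 24.4
gripper_force: 59.6
```

```bash
python3 -c "
from h import *
goal((430,20,200),12.5)"
```

```text
tcp [457.4 -25.2 176.5] F [ 1.3  0.9 -1.8] gap 24.4 t 7.05 go [-0.067 -0.2   -0.094] [ 0.    -0.     0.001]
```

apply_moves --pt "-0.07 -0.2 -0.18 0 0 0.001" --pt "-0.07 -0.2 -0.18 0 0 0.001" --pt "-0.07 -0.2 -0.18 0 0 0.001" --pt "-0.07 -0.2 -0.18 0 0 0.001"

```text
time_s: 7.55
tcp_pos: [430.4, 18.2, 219.0]
ee_rot: [[0.977, 0.215, -0.002], [0.215, -0.977, -0.0], [-0.002, 0.0, -1.0]]
wrist_force: [0.1, -0.6, -2.4]
finger_gap: 24.5
gripper_force: 59.5
```

Run:
```python
from h import *
goal((430,20,200),12.5)
p=robot.camera_params('wrist'); im=robot.snapshot('wrist'); cv2.imwrite('pics/w6.png',im[:,:,::-1])
np.savez('w6.npz',**{k:np.array(v) for k,v in p.items() if k in('mtx','R','t')})
```

```text
tcp [430.4  18.2 219. ] F [ 0.1 -0.6 -2.4] gap 24.5 t 7.55 go [ 0.    -0.008  0.076] [ 0.     0.001 -0.001]
```

View pics/w6.png

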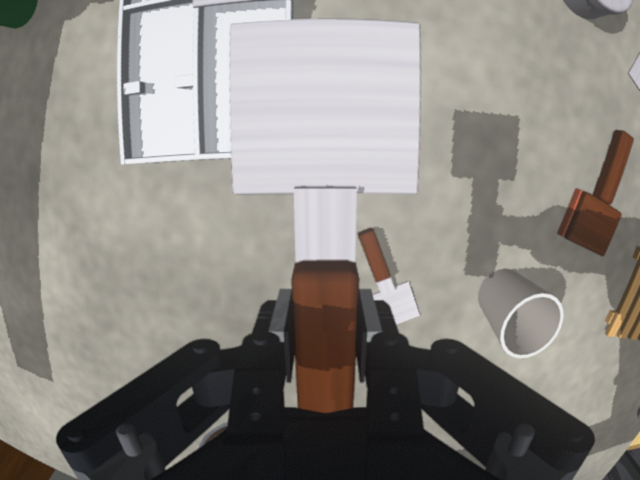

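The wrist view shows the scraper held straight, with its blade edge at row 21 (columns 231–419). The tray's near-left rim corner is at (123,162), the near rim runs to (230,157), and the divider top is near (199,155). The key blocks are at (133,88) and (185,84).

Run:
```python
from h import *
p=dict(np.load('w6.npz')); o=robot.get_obs()
im=cv2.imread('pics/w6.png'); g=im.max(2)
# near rim & left rim outer edge points (white->bench transition)
near=[]
for u in list(range(128,195,6))+list(range(206,228,5)):
    c=g[140:180,u].astype(int); d=c[:-2]-c[2:]; near.append((u,140+d.argmax()+1))
left=[]
for v in range(20,160,8):
    r=g[v,100:135].astype(int); d=r[2:]-r[:-2]; left.append((100+d.argmax()+1,v))
def fit(px):
    w=cast('wrist',px,24,p)[:,:2]; l=cv2.fitLine(w.astype(np.float32),cv2.DIST_HUBER,0,.1,.01).ravel(); return l
n,l=fit(near),fit(left)
print(near,left)
print('near dir',np.degrees(np.arctan2(n[1],n[0])),'left dir',np.degrees(np.arctan2(l[1],l[0])))
A=np.c_[n[:2],-l[:2]]; s=np.linalg.solve(A,l[2:]-n[2:]); print('corner',n[2:]+s[0]*n[:2])
print('blocks',cast('wrist',[(143,83),(143,94),(177,80),(177,88)],20,p)[:,:2].round(1).tolist(),'div',cast('wrist',[(195,150),(203,150)],24,p)[:,:2].round(1).tolist())
R=o['ee_rot']
for uv,z in (((231,24),5),((419,22),5),((233,193),5),((418,191),5),((294,264),24),((358,262),24)):
    X=cast('wrist',[uv],o['tcp_pos'][2]+z,p)[0]; print(uv,(R.T@(X-o['tcp_pos'])).round(1))
```

```text
[(128, np.int64(163)), (134, np.int64(163)), (140, np.int64(163)), (146, np.int64(162)), (152, np.int64(162)), (158, np.int64(161)), (164, np.int64(161)), (170, np.int64(160)), (176, np.int64(160)), (182, np.int64(159)), (188, np.int64(159)), (194, np.int64(159)), (206, np.int64(158)), (211, np.int64(158)), (216, np.int64(158)), (221, np.int64(158)), (226, np.int64(157))] [(np.int64(118), 20), (np.int64(129), 28), (np.int64(129), 36), (np.int64(129), 44), (np.int64(129), 52), (np.int64(129), 60), (np.int64(128), 68), (np.int64(128), 76), (np.int64(123), 84), (np.int64(124), 92), (np.int64(117), 100), (np.int64(129), 108), (np.int64(129), 116), (np.int64(118), 124), (np.int64(118), 132), (np.int64(119), 140), (np.int64(131), 148), (np.int64(120), 156)]
near dir -77.396255 left dir 5.4835887
corner [431.4746  233.83252]
blocks [[516.4, 221.8], [505.3, 219.5], [523.1, 184.5], [515.2, 182.9]] div [[458.6, 151.6], [459.9, 143.5]]
(231, 24) [118.4 -36.4  -5.2]
(419, 22) [119.3  36.3  -5.2]
(233, 193) [ 50.5 -36.8  -5.1]
(418, 191) [51.4 37.1 -5.1]
(294, 264) [ 27.8 -11.2 -24.1]
(358, 262) [ 28.6  11.9 -24.1]
```

```bash
cat >> h.py <<'E'
TO=np.array([546.1,164.1]); TY=12.6; TR=Ro.from_euler('z',TY,degrees=True)
L=119.5
def tray(x,y,z=0): return TR.apply([x,y,z])+[*TO,0]
def scr(ex,ez,pitch,y=-42.5):   # blade edge bottom at tray x=ex, height ez above floor
    c,s=np.cos(np.radians(pitch)),np.sin(np.radians(pitch)); goal(tray(ex-L*c,y,6+ez+L*s),TY,pitch)
def scrnow():
    o=robot.get_obs(); e=o['tcp_pos']+L*o['ee_rot'][:,0]; t=TR.inv().apply(e-[*TO,6]); x=TR.inv().apply(o['ee_rot'][:,0]); 
    r=o['tcp_pos']-60*o['ee_rot'][:,0]; r=TR.inv().apply(r-[*TO,6])
    print('edge',t.round(1),'rear',r.round(1),'pitch',np.degrees(np.arcsin(-x[2])).round(2),'yaw',np.degrees(np.arctan2(x[1],x[0])).round(2),'F',TR.inv().apply(o['wrist_force']).round(1))
E
python3 - <<'E'
from h import *
p=dict(np.load('w6.npz'))
w=cast('wrist',[(118.5,20),(118,100),(118.5,124),(119,132),(119.5,140),(120.5,156)],24,p)-[*TO,0]; print('left rim (y 89.5)',TR.inv().apply(w)[:,1].round(1))
w=cast('wrist',[(128,163),(152,162),(194,159),(226,157)],24,p)-[*TO,0]; print('near rim (x -100)',TR.inv().apply(w)[:,0].round(1))
w=cast('wrist',[(291,1),(291,18)],24,p)-[*TO,0]; print('right rim',TR.inv().apply(w).round(1).tolist())
w=cast('wrist',[(203,150),(195,150),(200,40)],24,p)-[*TO,0]; print('div -.5,4.5',TR.inv().apply(w).round(1).tolist())
scr(40,70,12)
E
```

```text
left rim (y 89.5) [91.2 90.8 91.4 91.3 91.3 91.5]
near rim (x -100) [-96.2 -97.1 -96.8 -96.4]
right rim [[50.8, -86.6, 24.0], [33.4, -86.7, 24.0]]
div -.5,4.5 [[-88.6, -1.3, 24.0], [-88.1, 6.9, 24.0], [18.6, -0.3, 24.0]]
tcp [430.4  18.2 218.9] F [-0.  -0.3 -1.7] gap 24.5 t 7.6 go [ 0.271 -0.3    0.472] [-0.    -0.132 -0.002]
```

apply_moves --pt "0.1 -0.15 0.1 0 -0.06 0" --pt "0.2 -0.305 0.2 0 -0.132 0" --pt "0.28 -0.305 0.35 0 -0.132 -0.002" --pt "0.28 -0.305 0.45 0 -0.132 -0.002" --pt "0.28 -0.305 0.47 0 -0.132 -0.002"

```text
time_s: 8.22
tcp_pos: [481.3, 107.8, 99.9]
ee_rot: [[0.954, 0.218, -0.206], [0.213, -0.976, -0.046], [-0.211, -0.0, -0.978]]
wrist_force: [-0.0, 0.8, -1.8]
finger_gap: 25.1
gripper_force: 59.6
```

```bash
sed -i 's/TO=np.array.*; TY/TO=np.array([547.2,165.9]); TY/' h.py
python3 - <<'E'
from h import *
scrnow(); scr(38,6,12)
s=robot.snapshot('side'); cv2.imwrite('pics/s7.png',s[:,:,::-1]); t=robot.snapshot('top'); cv2.imwrite('pics/t7.png',t[:,:,::-1])
E
```

```text
edge [ 39.8 -42.4  68.7] rear [-135.6  -42.4  106.6] pitch 12.17 yaw 0.01 F [ 0.2  0.8 -1.8]
tcp [481.3 107.8  99.9] F [-0.   0.8 -1.8] gap 25.1 t 8.225 go [0.046 0.001 0.248] [-0.     0.002  0.   ]
```

apply_moves --pt "0.02 0 0.1 0 0.002 0" --pt "0.035 0 0.19 0 0.002 0" --pt "0.045 0 0.235 0 0.002 0" --pt "0.046 0 0.248 0 0.002 0" --pt "0.046 0 0.248 0 0.002 0"

```text
time_s: 8.95
tcp_pos: [481.4, 108.8, 40.1]
ee_rot: [[0.956, 0.219, -0.197], [0.215, -0.976, -0.044], [-0.202, -0.0, -0.979]]
wrist_force: [0.3, 0.6, -1.5]
finger_gap: 24.7
gripper_force: 59.6
```

Run:
```python
from h import *
scrnow(); scr(66,3,12)
for n in('side','wrist'):
  s=robot.snapshot(n); cv2.imwrite(f'pics/{n}8.png',s[:,:,::-1])
s=cv2.imread('pics/side8.png'); w=cv2.imread('pics/wrist8.png')
cv2.imwrite('pics/v8.png',np.hstack([cv2.resize(w,(440,330)),cv2.resize(s[262:350,240:370],(360,330),interpolation=cv2.INTER_CUBIC)]))
```

```text
edge [ 40.4 -41.3  10. ] rear [-135.4  -41.5   46.2] pitch 11.64 yaw 0.07 F [ 0.5  0.6 -1.5]
tcp [481.4 108.8  40.1] F [ 0.3  0.6 -1.5] gap 24.7 t 8.95 go [0.106 0.004 0.004] [-0.    -0.004  0.001]
```

View pics/v8.png

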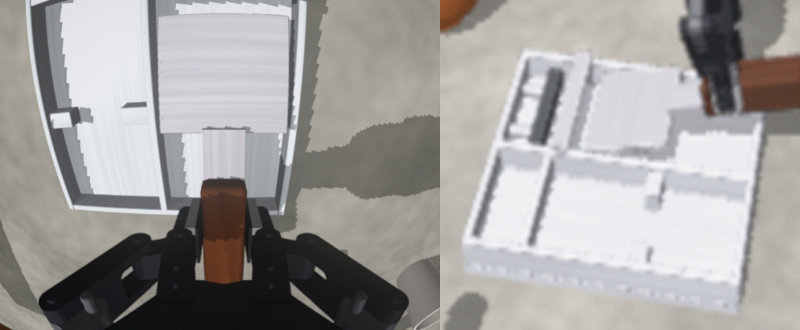

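Wrist view: the blade sits inside the scraper bay, short of the bar (blade left edge column ≈160, divider ≈160, right wall ≈291). I'll measure the lateral gaps numerically.

Run:
```python
from h import *
w=cv2.imread('pics/wrist8.png'); p=robot.camera_params('wrist'); V=w.max(2)
for v in (60,110,150,230,260):
    print(v,'L',V[v,205:250:2].tolist(),'R',V[v,404:444:2].tolist())
# expected pixel cols: rims (z24) at tray y=4.5,-0.5,-84.5,-89.5 and floor corners, blade sides at current pose
o=robot.get_obs()
for x in(-40,0,30):
    print(x,[proj('wrist',[tray(x,y,z)],p)[0].round().tolist() for y,z in((4.5,24),(-.5,24),(-.5,6),(-84.5,6),(-84.5,24),(-89.5,24))])
print('blade',[proj('wrist',[o['tcp_pos']+o['ee_rot']@[a,b,-5]],p)[0].round().tolist() for a in(49.5,119.5) for b in(-37.5,37.5)])
```

```text
60 L [232, 229, 232, 231, 230, 217, 138, 96, 99, 97, 95, 108, 170, 205, 203, 206, 207, 207, 208, 207, 206, 206, 206] R [209, 208, 210, 210, 209, 210, 209, 206, 154, 107, 84, 84, 107, 133, 180, 232, 234, 232, 229, 212]
110 L [233, 234, 231, 234, 235, 233, 233, 192, 112, 100, 101, 100, 124, 200, 209, 208, 207, 209, 209, 208, 209, 209, 209] R [208, 207, 206, 206, 206, 206, 207, 201, 130, 88, 86, 86, 152, 230, 236, 236, 234, 228, 143, 118]
150 L [113, 114, 112, 111, 209, 237, 235, 236, 232, 166, 102, 103, 103, 166, 214, 213, 214, 212, 213, 211, 212, 211, 214] R [207, 205, 207, 206, 207, 207, 207, 181, 93, 86, 109, 222, 238, 237, 237, 230, 147, 115, 117, 116]
230 L [234, 235, 232, 233, 233, 235, 234, 232, 231, 231, 235, 235, 236, 205, 110, 102, 100, 98, 123, 162, 163, 160, 160] R [178, 169, 90, 92, 136, 140, 196, 236, 237, 237, 235, 144, 109, 110, 111, 109, 110, 110, 110, 111]
260 L [233, 233, 234, 234, 232, 232, 232, 234, 235, 232, 231, 230, 235, 236, 237, 210, 117, 100, 98, 97, 130, 162, 159] R [90, 80, 81, 80, 119, 162, 168, 172, 164, 111, 109, 109, 108, 107, 108, 109, 109, 111, 111, 113]
-40 [[222.0, 213.0], [233.0, 213.0], [241.0, 197.0], [414.0, 198.0], [422.0, 213.0], [433.0, 214.0]]
0 [[213.0, 125.0], [224.0, 124.0], [234.0, 116.0], [421.0, 117.0], [432.0, 125.0], [443.0, 126.0]]
30 [[208.0, 52.0], [220.0, 51.0], [231.0, 50.0], [425.0, 51.0], [437.0, 52.0], [449.0, 53.0]]
blade [[232.0, 196.0], [419.0, 196.0], [229.0, 22.0], [422.0, 22.0]]
```

```bash
sed -i 's/TO=np.array.*; TY/TO=np.array([546.8,167.7]); TY/' h.py
python3 - <<'E'
from h import *
scrnow(); scr(46,2,12); scr(70,2,12)
E
```

```text
edge [ 40.5 -43.1  10.1] rear [-135.3  -43.3   46.3] pitch 11.62 yaw 0.07 F [ 0.   0.2 -2. ]
tcp [481.6 108.8  40.2] F [-0.   0.2 -2. ] gap 25.1 t 9.05 go [ 0.028 -0.003  0.024] [-0.    -0.004  0.001]
tcp [481.6 108.8  40.2] F [-0.   0.2 -2. ] gap 25.1 t 9.05 go [ 0.122 -0.003  0.005] [-0.    -0.004  0.001]
```

apply_moves --pt "0.02 -0.003 0.026 0 -0.004 0.001" --pt "0.028 -0.003 0.024 0 -0.004 0.001" --pt "0.06 -0.003 0.017 0 -0.004 0.001" --pt "0.1 -0.003 0.009 0 -0.004 0.001" --pt "0.12 -0.003 0.005 0 -0.004 0.001"

```text
time_s: 9.68
tcp_pos: [510.3, 116.1, 32.2]
ee_rot: [[0.955, 0.218, -0.203], [0.213, -0.976, -0.045], [-0.208, -0.0, -0.978]]
wrist_force: [-0.4, 0.6, -1.4]
finger_gap: 24.8
gripper_force: 59.6
```

Run:
```python
from h import *
scrnow(); scr(78,2,12)
```

```text
edge [ 70.  -42.5   1.3] rear [-105.6  -42.4   38.7] pitch 12.02 yaw -0.02 F [-0.2  0.7 -1.4]
tcp [510.3 116.1  32.2] F [-0.4  0.6 -1.4] gap 24.8 t 9.675 go [ 0.031  0.    -0.009] [-0.  0. -0.]
```

Passed under the bar with no force. Now I'll push slowly onto the stop.

apply_moves --pt "0.01 0 -0.003 0 0 0" --pt "0.02 0 -0.006 0 0 0" --pt "0.03 0 -0.009 0 0 0" --pt "0.03 0 -0.009 0 0 0"

```text
time_s: 10.18
tcp_pos: [515.8, 117.3, 32.7]
ee_rot: [[0.954, 0.218, -0.206], [0.213, -0.976, -0.046], [-0.211, 0.0, -0.977]]
wrist_force: [-4.0, -1.1, -0.6]
finger_gap: 24.5
gripper_force: 59.7
```

Run:
```python
from h import *
scrnow(); scr(83,2,12)
```

```text
edge [ 75.5 -42.5   1.4] rear [-99.9 -42.4  39.3] pitch 12.18 yaw -0.01 F [-4.1 -0.2 -0.6]
tcp [515.8 117.3  32.7] F [-4.  -1.1 -0.6] gap 24.5 t 10.175 go [ 0.029  0.    -0.007] [ 0.     0.002 -0.   ]
```

apply_moves --pt "0.015 0 -0.004 0 0.002 0" --pt "0.03 0 -0.007 0 0.002 0" --pt "0.04 0 -0.009 0 0.002 0" --pt "0.048 0 -0.011 0 0.002 0" --pt "0.048 0 -0.011 0 0.002 0"

```text
time_s: 10.8
tcp_pos: [527.1, 119.8, 32.7]
ee_rot: [[0.954, 0.218, -0.204], [0.213, -0.976, -0.046], [-0.209, 0.0, -0.978]]
wrist_force: [-7.7, -0.5, 0.6]
finger_gap: 24.8
gripper_force: 59.6
```

Run:
```python
from h import *
scrnow(); scr(88,2,12); scr(88.5,2,9); scr(88.5,1.5,5);scr(88.5,1.5,2.)
```

```text
edge [ 87.2 -42.5   1.6] rear [-88.3 -42.5  39.2] pitch 12.08 yaw -0.01 F [-7.6  1.2  0.6]
tcp [527.1 119.8  32.7] F [-7.7 -0.5  0.6] gap 24.8 t 10.8 go [ 0.003  0.    -0.001] [ 0.     0.001 -0.   ]
tcp [527.1 119.8  32.7] F [-7.7 -0.5  0.6] gap 24.8 t 10.8 go [0.006 0.    0.023] [ 0.     0.034 -0.   ]
tcp [527.1 119.8  32.7] F [-7.7 -0.5  0.6] gap 24.8 t 10.8 go [0.009 0.    0.058] [ 0.     0.079 -0.   ]
tcp [527.1 119.8  32.7] F [-7.7 -0.5  0.6] gap 24.8 t 10.8 go [0.013 0.    0.083] [ 0.     0.112 -0.   ]
```

apply_moves --pt "0.006 0 0.012 0 0.017 0" --pt "0.008 0 0.025 0 0.034 0" --pt "0.01 0 0.042 0 0.057 0" --pt "0.012 0 0.058 0 0.079 0" --pt "0.012 0 0.058 0 0.079 0"

```text
time_s: 11.42
tcp_pos: [526.0, 119.5, 17.6]
ee_rot: [[0.972, 0.218, -0.085], [0.217, -0.976, -0.02], [-0.087, 0.001, -0.996]]
wrist_force: [-6.0, -1.0, -0.2]
finger_gap: 24.5
gripper_force: 59.9
```

Run:
```python
from h import *
scrnow(); scr(88.5,1.5,2); scr(88.5,.5,0.5)
```

```text
edge [ 88.2 -42.5   1.2] rear [-90.6 -42.5  16.8] pitch 5.0 yaw 0.01 F [-6.   0.3 -0.2]
tcp [526.  119.5  17.6] F [-6.  -1.  -0.2] gap 24.5 t 11.425 go [ 0.002 -0.     0.024] [0.    0.033 0.   ]
tcp [526.  119.5  17.6] F [-6.  -1.  -0.2] gap 24.5 t 11.425 go [ 0.003 -0.     0.04 ] [0.   0.05 0.  ]
```

apply_moves --pt "0.002 0 0.012 0 0.017 0" --pt "0.002 0 0.024 0 0.033 0" --pt "0.003 0 0.032 0 0.042 0" --pt "0.003 0 0.04 0 0.05 0" --pt "0.003 0 0.04 0 0.05 0"

```text
time_s: 12.05
tcp_pos: [526.4, 119.6, 7.6]
ee_rot: [[0.976, 0.218, -0.008], [0.218, -0.976, -0.002], [-0.008, 0.001, -1.0]]
wrist_force: [-7.5, -1.6, 0.5]
finger_gap: 24.7
gripper_force: 60.0
```

Run:
```python
from h import *
scrnow(); scr(88,0,0); scr(85,0,0)
```

```text
edge [ 89.1 -42.5   0.6] rear [-90.4 -42.5   2.1] pitch 0.48 yaw 0.01 F [-7.6  0.1  0.5]
tcp [526.4 119.6   7.6] F [-7.5 -1.6  0.5] gap 24.7 t 12.05 go [-0.005  0.     0.006] [0.    0.005 0.   ]
tcp [526.4 119.6   7.6] F [-7.5 -1.6  0.5] gap 24.7 t 12.05 go [-0.017  0.     0.007] [0.    0.005 0.   ]
```

apply_moves --pt "-0.003 0 0.004 0 0.005 0" --pt "-0.005 0 0.008 0 0.005 0" --pt "-0.01 0 0.008 0 0.005 0" --pt "-0.014 0 0.008 0 0.005 0" --pt "-0.018 0 0.008 0 0.005 0"

```text
time_s: 12.68
tcp_pos: [523.7, 119.0, 6.3]
ee_rot: [[0.976, 0.218, 0.002], [0.218, -0.976, 0.0], [0.002, 0.0, -1.0]]
wrist_force: [-2.8, 0.0, 2.2]
finger_gap: 24.9
gripper_force: 60.2
```

Run:
```python
from h import *
scrnow(); scr(85,0,0)
```

```text
edge [ 86.4 -42.5   0.6] rear [-93.1 -42.4   0.2] pitch -0.13 yaw -0.01 F [-2.7  0.6  2.2]
tcp [523.7 119.    6.3] F [-2.8  0.   2.2] gap 24.9 t 12.675 go [-0.005  0.     0.001] [ 0.    -0.001 -0.   ]
```

apply_moves --pt "-0.003 0 0.001 0 -0.001 0" --pt "-0.005 0 0.001 0 -0.001 0" --pt "-0.006 0 0.001 0 -0.001 0"

```text
time_s: 13.05
tcp_pos: [523.7, 119.0, 6.3]
ee_rot: [[0.976, 0.218, 0.003], [0.218, -0.976, 0.001], [0.003, -0.0, -1.0]]
wrist_force: [-1.1, -0.4, 5.0]
finger_gap: 24.4
gripper_force: 60.5
```

Run:
```python
from h import *
scrnow()
```

```text
edge [ 86.4 -42.5   0.7] rear [-93.1 -42.4   0.1] pitch -0.19 yaw -0.02 F [-1.1 -0.2  5. ]
```

apply_moves --pt "0 0 0 0 0 0" --pt "0 0 0 0 0 0" --pt "0 0 0 0 0 0" --hand 0.05

```text
time_s: 13.42
tcp_pos: [523.0, 118.9, 5.8]
ee_rot: [[0.976, 0.218, 0.002], [0.218, -0.976, 0.0], [0.002, -0.0, -1.0]]
wrist_force: [0.7, -0.5, -0.4]
finger_gap: 44.7
gripper_force: 0.0
```

apply_moves --pt "0 0 -0.05 0 0 0" --pt "0 0 -0.15 0 0 0" --pt "0 0 -0.35 0 0 0" --pt "0 0 -0.55 0 0 0" --pt "0 0 -0.55 0 0 0"

```text
time_s: 14.05
tcp_pos: [525.2, 119.8, 148.1]
ee_rot: [[0.976, 0.218, 0.009], [0.218, -0.976, 0.002], [0.01, -0.0, -1.0]]
wrist_force: [0.2, 0.4, -0.1]
finger_gap: 44.9
gripper_force: 0.0
```

Run:
```python
from h import *
goal((540,-300,150),173.3-180)
p=robot.camera_params('wrist'); im=robot.snapshot('wrist'); cv2.imwrite('pics/w9.png',im[:,:,::-1]); np.savez('w9.npz',**{k:np.array(v) for k,v in p.items() if k in('mtx','R','t')})
H,S,V=cv2.split(cv2.cvtColor(im,cv2.COLOR_RGB2HSV))
brown=(S>110)&((H<12)|(H>170))&(V<190)
pt=proj('wrist',[tray(-53,-42.5,30)],p)[0]; m=blob(brown,pt); w,r=rect(m,'wrist',30,p); t=TR.inv().apply(np.c_[w-TO,0*w[:,0]])
print('handle in tray',t.min(0).round(1),t.max(0).round(1),r[2])
print('exp rear/front px',proj('wrist',[tray(-95,-42.5,30),tray(-11,-42.5,30),tray(-95,-42.5,24),tray(-100,-42.5,24)],p).round(1).tolist())
c=int(proj('wrist',[tray(-95,-70,24)],p)[0][0]); print(c,V[250:420:3,c].tolist())
```

```text
tcp [525.2 119.8 148.1] F [ 0.2  0.4 -0.1] gap 44.9 t 14.05 go [-0.308  1.652 -0.011] [-0.001 -0.006  0.214]
handle in tray [-89.5 -53.1   0. ] [-13.8 -30.9   0. ] 13.355149269104004
exp rear/front px [[325.8, 306.1], [325.9, 203.3], [325.7, 302.7], [325.7, 308.1]]
359 [172, 173, 163, 162, 177, 192, 164, 164, 179, 208, 161, 171, 188, 226, 176, 95, 98, 194, 228, 149, 151, 151, 150, 150, 148, 147, 141, 142, 144, 147, 147, 147, 150, 153, 154, 155, 149, 150, 151, 156, 155, 151, 149, 148, 149, 148, 146, 144, 144, 145, 148, 146, 132, 34, 31, 33, 27]
```

apply_moves --pt "-0.15 0.85 -0.12 0 -0.006 0.1" --pt "-0.15 0.85 -0.12 0 -0.006 0.1" --pt "-0.15 0.85 -0.12 0 -0.006 0.1" --pt "-0.15 0.85 -0.12 0 -0.006 0.1" --pt "-0.15 0.85 -0.12 0 -0.006 0.1"

```text
time_s: 14.72
tcp_pos: [531.4, -100.2, 172.5]
ee_rot: [[0.998, 0.057, -0.009], [0.057, -0.998, -0.002], [-0.009, 0.002, -1.0]]
wrist_force: [0.3, 1.1, 0.1]
finger_gap: 44.9
gripper_force: 0.0
```

```bash
sed -i 's/TO=np.array.*; TY/TO=np.array([548.5,168.1]); TY/' h.py
python3 - <<'E'
from h import *
goal((530,-302,150),-6.6)
E
```

```text
tcp [ 531.4 -100.2  172.5] F [0.3 1.1 0.1] gap 44.9 t 14.725 go [-0.051  0.806  0.092] [0.001 0.006 0.11 ]
```

apply_moves --pt "-0.05 0.8 0.05 0 0.006 0.11" --pt "-0.05 0.8 0.09 0 0.006 0.11" --pt "-0.05 0.8 0.09 0 0.006 0.11" --pt "-0.05 0.8 0.09 0 0.006 0.11" --pt "-0.05 0.8 0.09 0 0.006 0.11"

```text
time_s: 15.35
tcp_pos: [531.8, -296.5, 149.9]
ee_rot: [[0.994, -0.111, -0.0], [-0.111, -0.994, 0.0], [-0.0, -0.0, -1.0]]
wrist_force: [-0.3, 1.6, -0.8]
finger_gap: 45.3
gripper_force: 0.0
```

Run:
```python
from h import *
p=robot.camera_params('wrist'); im=robot.snapshot('wrist'); cv2.imwrite('pics/w10.png',im[:,:,::-1])
H,S,V=cv2.split(cv2.cvtColor(im,cv2.COLOR_RGB2HSV))
brown=(S>110)&((H<12)|(H>170))&(V<200)&(V>40)
pt=proj('wrist',[[560,-303,26]],p)[0]; m=blob(brown,pt); print(pt,m.sum())
rows=np.nonzero(m.any(1))[0]; print(rows.min(),rows.max())
prev=[]
for v in range(rows.min(),rows.max()+1,8):
    c=np.nonzero(m[v])[0]; a=cast('wrist',[(c.min(),v),(c.max(),v)],26,p)[:,:2]; prev.append(a.mean(0)); print(v,c.min(),c.max(),a.mean(0).round(1),round(float(np.hypot(*(a[0]-a[1]))),1))
goal((530,-302,150),-6.6)
```

```text
[329.78166698 189.28635235] 9289
134 314
134 320 343 [ 600.7 -308.7] 16.7
142 317 346 [ 594.8 -308. ] 21.1
150 317 346 [ 589.  -307.4] 21.1
158 318 346 [ 583.1 -307.1] 20.5
166 317 346 [ 577.2 -306.1] 21.3
174 317 346 [ 571.3 -305.5] 21.4
182 318 346 [ 565.3 -305.2] 20.7
190 318 345 [ 559.3 -304.2] 20.1
198 318 346 [ 553.3 -303.9] 20.9
206 318 345 [ 547.2 -302.9] 20.3
214 318 345 [ 541.  -302.3] 20.4
222 318 345 [ 534.8 -301.6] 20.5
230 318 345 [ 528.5 -300.9] 20.6
238 318 345 [ 522.1 -300.3] 20.8
246 289 373 [ 515.7 -299.3] 65.3
254 288 375 [ 509.1 -299. ] 68.2
262 288 375 [ 502.4 -298.3] 68.7
270 288 374 [ 495.6 -297.1] 68.5
278 288 374 [ 488.7 -296.4] 69.1
286 289 373 [ 481.6 -295.7] 68.0
294 289 373 [ 474.4 -294.9] 68.7
302 289 372 [ 467.1 -293.7] 68.5
310 290 372 [ 459.6 -293.4] 68.4
tcp [ 532.4 -294.9  150.4] F [ 0.6  1.  -0.2] gap 44.8 t 15.4 go [-0.006  0.029  0.001] [-0.    -0.     0.004]
```

apply_moves --pt "0.094 0.026 0.15 0 0 -0.002" --pt "0.094 0.026 0.36 0 0 -0.002" --pt "0.094 0.026 0.5 0 0 -0.002" --pt "0.094 0.026 0.56 0 0 -0.002" --pt "0.094 0.026 0.565 0 0 -0.002"

```text
time_s: 16.02
tcp_pos: [555.4, -304.6, 9.7]
ee_rot: [[0.994, -0.105, 0.001], [-0.105, -0.994, -0.0], [0.001, 0.0, -1.0]]
wrist_force: [-0.4, 0.3, -0.5]
finger_gap: 44.9
gripper_force: 0.0
```

Run:
```python
from h import *
goal((555,-303.9,3),-6.2)
p=robot.camera_params('wrist'); im=robot.snapshot('wrist'); cv2.imwrite('pics/w11.png',im[:,:,::-1])
H,S,V=cv2.split(cv2.cvtColor(im,cv2.COLOR_RGB2HSV))
brown=(S>110)&((H<12)|(H>170))&(V<200)&(V>40)
pt=proj('wrist',[[580,-306,26]],p)[0]; m=blob(brown,pt); rows=np.nonzero(m.any(1))[0]
for v in range(rows.min(),rows.max()+1,12):
    c=np.nonzero(m[v])[0]; a=cast('wrist',[(c.min(),v),(c.max(),v)],26,p)[:,:2]; print(v,c.min(),c.max(),a.mean(0).round(1),round(float(np.hypot(*(a[0]-a[1]))),1))
```

```text
tcp [ 555.4 -304.6    9.7] F [-0.4  0.3 -0.5] gap 44.9 t 16.025 go [-0.002 -0.003  0.027] [ 0.    -0.001  0.002]
207 324 345 [ 601.8 -312.8] 7.7
219 296 355 [ 597.6 -309.1] 21.7
231 296 354 [ 593.1 -308.4] 21.6
243 296 354 [ 588.4 -307.9] 21.8
255 296 354 [ 583.6 -307.4] 22.0
267 296 353 [ 578.8 -306.7] 21.9
279 298 353 [ 573.7 -306.6] 21.4
291 299 352 [ 568.5 -306. ] 20.9
303 298 352 [ 563.2 -305.3] 21.6
315 299 352 [ 557.7 -304.9] 21.5
327 299 351 [ 552.  -304.1] 21.5
339 298 351 [ 546.1 -303.3] 22.3
351 299 350 [ 539.9 -302.6] 21.8
363 299 349 [ 533.5 -301.7] 21.8
375 265 386 [ 526.  -301.6] 54.5
387 261 389 [ 518.7 -300.6] 59.0
399 263 387 [ 511.1 -299.8] 58.6
411 313 337 [ 504.  -299.1] 11.5
```

apply_moves --pt "-0.002 0 0.014 0 0 0" --pt "-0.002 0 0.026 0 0 0" --pt "-0.002 0 0.026 0 0 0"

```text
time_s: 16.45
tcp_pos: [554.6, -306.5, 3.6]
ee_rot: [[0.994, -0.107, 0.002], [-0.107, -0.994, -0.001], [0.002, 0.001, -1.0]]
wrist_force: [-0.1, 0.0, -1.0]
finger_gap: 44.8
gripper_force: 0.0
```

apply_moves --pt "0 0 0 0 0 0" --pt "0 0 0 0 0 0" --pt "0 0 0 0 0 0" --pt "0 0 0 0 0 0" --hand -1

```text
time_s: 16.95
tcp_pos: [554.7, -306.3, 3.6]
ee_rot: [[0.994, -0.107, 0.002], [-0.107, -0.994, -0.001], [0.002, 0.001, -1.0]]
wrist_force: [-0.3, 1.1, 4.5]
finger_gap: 22.3
gripper_force: 61.8
```

apply_moves --pt "0 0 -0.1 0 0 0" --pt "0 0 -0.3 0 0 0" --pt "0 0 -0.5 0 0 0" --pt "0 0 -0.68 0 0 0" --pt "0 0 -0.68 0 0 0"

```text
time_s: 17.58
tcp_pos: [556.2, -307.2, 176.8]
ee_rot: [[0.994, -0.107, 0.008], [-0.107, -0.994, -0.004], [0.008, 0.003, -1.0]]
wrist_force: [0.6, -1.0, -2.8]
finger_gap: 22.7
gripper_force: 61.0
```

Run:
```python
from h import *
goal(tray(9,44.5,170),TY)
o=robot.get_obs(); R=o['ee_rot']
p=robot.camera_params('wrist'); im=robot.snapshot('wrist'); cv2.imwrite('pics/w12.png',im[:,:,::-1])
H,S,V=cv2.split(cv2.cvtColor(im,cv2.COLOR_RGB2HSV))
brown=(S>110)&((H<12)|(H>170))&(V<200)&(V>40)
pt=proj('wrist',[o['tcp_pos']+R@[25,0,-23]],p)[0]; m=blob(brown,pt); rows=np.nonzero(m.any(1))[0]
for v in range(rows.min(),rows.max()+1,8):
    c=np.nonzero(m[v])[0]; a=cast('wrist',[(c.min(),v),(c.max(),v)],o['tcp_pos'][2]+23,p); b=(a-o['tcp_pos'])@R; print(v,c.min(),c.max(),b.round(1).tolist())
```

```text
tcp [ 556.2 -307.2  176.8] F [ 0.6 -1.  -2.8] gap 22.7 t 17.575 go [-0.258 -2.067  0.018] [ 0.003 -0.005 -0.208]
210 304 332 [[47.4, -7.5, -22.7], [47.4, 2.3, -22.6]]
218 296 357 [[44.5, -10.3, -22.7], [44.5, 11.0, -22.6]]
226 296 357 [[41.6, -10.4, -22.7], [41.6, 11.1, -22.6]]
234 296 357 [[38.7, -10.5, -22.7], [38.7, 11.2, -22.7]]
242 296 357 [[35.7, -10.5, -22.8], [35.7, 11.3, -22.7]]
250 296 356 [[32.7, -10.6, -22.8], [32.7, 11.0, -22.7]]
258 296 356 [[29.6, -10.7, -22.8], [29.6, 11.1, -22.7]]
266 296 355 [[26.5, -10.8, -22.8], [26.5, 10.8, -22.8]]
274 296 355 [[23.3, -10.8, -22.9], [23.3, 10.9, -22.8]]
282 297 354 [[20.1, -10.6, -22.9], [20.1, 10.6, -22.8]]
290 297 355 [[16.8, -10.6, -22.9], [16.8, 11.1, -22.8]]
298 298 354 [[13.5, -10.4, -22.9], [13.4, 10.8, -22.9]]
306 298 353 [[10.0, -10.5, -23.0], [10.0, 10.5, -22.9]]
314 298 353 [[6.5, -10.6, -23.0], [6.5, 10.6, -22.9]]
322 298 352 [[3.0, -10.7, -23.0], [2.9, 10.4, -22.9]]
330 298 352 [[-0.7, -10.8, -23.0], [-0.7, 10.5, -23.0]]
338 298 352 [[-4.5, -10.9, -23.1], [-4.5, 10.6, -23.0]]
346 298 352 [[-8.4, -11.0, -23.1], [-8.4, 10.7, -23.0]]
354 297 350 [[-12.4, -11.6, -23.1], [-12.4, 10.1, -23.1]]
362 297 350 [[-16.5, -11.7, -23.2], [-16.5, 10.2, -23.1]]
370 298 349 [[-20.7, -11.5, -23.2], [-20.7, 9.9, -23.1]]
378 294 355 [[-25.2, -13.3, -23.2], [-25.2, 12.6, -23.2]]
386 287 363 [[-29.8, -16.6, -23.3], [-29.9, 16.3, -23.2]]
394 289 362 [[-34.5, -15.9, -23.3], [-34.6, 16.1, -23.2]]
402 287 363 [[-39.4, -17.1, -23.4], [-39.5, 16.8, -23.3]]
410 307 343 [[-44.3, -8.3, -23.4], [-44.3, 8.0, -23.3]]
```

apply_moves --pt "-0.12 -1.0 0 0.003 -0.005 -0.1" --pt "-0.12 -1.0 0 0.003 -0.005 -0.1" --pt "-0.12 -1.0 0 0.003 -0.005 -0.1" --pt "-0.12 -1.0 0 0.003 -0.005 -0.1" --pt "-0.12 -1.0 0 0.003 -0.005 -0.1"

```text
time_s: 18.25
tcp_pos: [549.8, -47.5, 171.1]
ee_rot: [[0.998, 0.059, -0.009], [0.059, -0.998, 0.007], [-0.009, -0.007, -1.0]]
wrist_force: [0.6, -1.3, -3.3]
finger_gap: 22.6
gripper_force: 61.0
```

Run:
```python
from h import *
goal(tray(13.5,44,130),TY)
```

```text
tcp [549.8 -47.5 171.1] F [ 0.6 -1.3 -3.3] gap 22.6 t 18.25 go [ 0.073 -1.042  0.172] [-0.005  0.005 -0.102]
```

apply_moves --pt "0.07 -1.0 0 -0.005 0.005 -0.102" --pt "0.07 -1.0 0 -0.005 0.005 -0.102" --pt "0.07 -1.0 0 -0.005 0.005 -0.102" --pt "0.07 -1.0 0.08 -0.005 0.005 -0.102" --pt "0.07 -1.0 0.17 -0.005 0.005 -0.102"

```text
time_s: 18.88
tcp_pos: [554.2, 202.2, 129.5]
ee_rot: [[0.976, 0.216, 0.001], [0.216, -0.976, -0.0], [0.001, 0.0, -1.0]]
wrist_force: [-0.2, -1.3, -3.5]
finger_gap: 22.3
gripper_force: 61.0
```

Run:
```python
from h import *
goal(tray(13.5,44,60),TY)
```

```text
tcp [554.2 202.2 129.5] F [-0.2 -1.3 -3.5] gap 22.3 t 18.875 go [ 0.001 -0.048  0.278] [ 0.    -0.001 -0.001]
```

apply_moves --pt "0.001 -0.02 0.1 0 -0.001 -0.001" --pt "0.001 -0.04 0.2 0 -0.001 -0.001" --pt "0.001 -0.048 0.27 0 -0.001 -0.001" --pt "0.001 -0.048 0.278 0 -0.001 -0.001"

```text
time_s: 19.38
tcp_pos: [552.6, 206.9, 59.8]
ee_rot: [[0.978, 0.21, -0.002], [0.21, -0.978, -0.005], [-0.003, 0.004, -1.0]]
wrist_force: [0.4, 0.6, -2.2]
finger_gap: 22.7
gripper_force: 61.0
```

Run:
```python
from h import *
goal(tray(13.5,44,30),TY)
p=robot.camera_params('wrist'); im=robot.snapshot('wrist'); cv2.imwrite('pics/w13.png',im[:,:,::-1]); V=im.max(2)
for n,y,z in (('Lout',89.5,24),('Lin',84.5,24),('divL',4.5,24),('divR',-.5,24)):
    for x in (20,40): 
        u,v=proj('wrist',[tray(x,y,z)],p)[0].round().astype(int); print(n,x,(u,v),V[v,u-14:u+15].tolist())
for x in (63,68):
    u,v=proj('wrist',[tray(x,60,24)],p)[0].round().astype(int); print('xwall',x,(u,v),V[v-14:v+15,u].tolist())
```

```text
tcp [552.6 206.9  59.8] F [ 0.4  0.6 -2.2] gap 22.7 t 19.375 go [ 0.004 -0.029  0.119] [ 0.003  0.002 -0.005]
Lout 20 (np.int64(228), np.int64(258)) [186, 187, 188, 189, 188, 187, 187, 186, 187, 187, 187, 186, 187, 184, 179, 191, 236, 243, 241, 241, 241, 239, 226, 184, 131, 99, 95, 96, 95]
Lout 40 (np.int64(224), np.int64(223)) [185, 186, 187, 186, 187, 187, 188, 188, 186, 188, 190, 191, 190, 189, 188, 188, 208, 237, 242, 241, 241, 241, 240, 232, 189, 127, 99, 97, 97]
Lin 20 (np.int64(237), np.int64(258)) [187, 187, 186, 187, 184, 179, 191, 236, 243, 241, 241, 241, 239, 226, 184, 131, 99, 95, 96, 95, 97, 113, 143, 165, 168, 167, 168, 169, 170]
Lin 40 (np.int64(234), np.int64(223)) [190, 191, 190, 189, 188, 188, 208, 237, 242, 241, 241, 241, 240, 232, 189, 127, 99, 97, 97, 97, 96, 105, 137, 165, 169, 168, 169, 172, 170]
divL 20 (np.int64(385), np.int64(257)) [238, 222, 190, 175, 174, 175, 173, 175, 176, 169, 124, 90, 85, 85, 93, 119, 155, 174, 177, 177, 176, 176, 172, 165, 171, 176, 176, 174, 175]
divL 40 (np.int64(387), np.int64(221)) [240, 240, 239, 239, 239, 238, 238, 239, 236, 192, 123, 91, 88, 89, 104, 134, 163, 176, 178, 177, 175, 174, 170, 160, 149, 130, 111, 131, 152]
divR 20 (np.int64(395), np.int64(257)) [124, 90, 85, 85, 93, 119, 155, 174, 177, 177, 176, 176, 172, 165, 171, 176, 176, 174, 175, 173, 174, 175, 175, 176, 175, 176, 176, 176, 176]
divR 40 (np.int64(397), np.int64(221)) [123, 91, 88, 89, 104, 134, 163, 176, 178, 177, 175, 174, 170, 160, 149, 130, 111, 131, 152, 159, 159, 158, 159, 159, 160, 158, 159, 158, 159]
xwall 63 (np.int64(278), np.int64(178)) [201, 142, 120, 140, 206, 237, 242, 242, 242, 242, 242, 240, 228, 220, 235, 242, 242, 242, 242, 241, 242, 242, 241, 242, 242, 242, 242, 242, 242]
xwall 68 (np.int64(278), np.int64(168)) [242, 242, 242, 242, 242, 241, 242, 242, 243, 240, 201, 142, 120, 140, 206, 237, 242, 242, 242, 242, 242, 240, 228, 220, 235, 242, 242, 242, 242]
```

apply_moves --pt "0.004 -0.02 0.05 0.003 0.002 -0.005" --pt "0.004 -0.029 0.09 0.003 0.002 -0.005" --pt "0.004 -0.029 0.11 0.003 0.002 -0.005" --pt "0.004 -0.029 0.11 0.003 0.002 -0.005"

```text
time_s: 19.92
tcp_pos: [553.1, 214.9, 33.9]
ee_rot: [[0.976, 0.218, 0.003], [0.218, -0.976, 0.001], [0.003, -0.001, -1.0]]
wrist_force: [0.6, 0.6, -1.6]
finger_gap: 22.9
gripper_force: 61.0
```

Run:
```python
from h import *
goal(tray(13.5,44,20),TY);goal(tray(13.5,44,10),TY)
```

```text
tcp [553.1 214.9  33.9] F [ 0.6  0.6 -1.6] gap 22.9 t 19.925 go [-0.005  0.003  0.056] [-0.001 -0.002 -0.   ]
tcp [553.1 214.9  33.9] F [ 0.6  0.6 -1.6] gap 22.9 t 19.925 go [-0.005  0.003  0.096] [-0.001 -0.002 -0.   ]
```

apply_moves --pt "-0.005 0.003 0.005 -0.001 -0.002 0" --pt "-0.005 0.003 0.025 -0.001 -0.002 0" --pt "-0.005 0.003 0.04 -0.001 -0.002 0" --pt "-0.005 0.003 0.055 -0.001 -0.002 0" --pt "-0.005 0.003 0.055 -0.001 -0.002 0"

```text
time_s: 20.55
tcp_pos: [552.0, 214.0, 20.2]
ee_rot: [[0.976, 0.218, -0.0], [0.218, -0.976, -0.001], [-0.0, 0.001, -1.0]]
wrist_force: [-0.7, 0.2, -3.1]
finger_gap: 22.1
gripper_force: 61.0
```

Run:
```python
from h import *
goal(tray(13.5,44,10),TY)
```

```text
tcp [552.  214.   20.2] F [-0.7  0.2 -3.1] gap 22.1 t 20.55 go [0.    0.    0.041] [ 0.  0. -0.]
```

No contact force at floor height +14 mm, so it is inside the walls. I'll continue down.

apply_moves --pt "0 0 0.012 0 0 0" --pt "0 0 0.024 0 0 0" --pt "0 0 0.034 0 0 0" --pt "0 0 0.04 0 0 0" --pt "0 0 0.042 0 0 0"

```text
time_s: 21.18
tcp_pos: [552.2, 214.1, 10.0]
ee_rot: [[0.976, 0.218, 0.0], [0.218, -0.976, -0.0], [0.0, 0.0, -1.0]]
wrist_force: [-0.1, 0.1, -2.1]
finger_gap: 22.4
gripper_force: 61.1
```

apply_moves --pt "0 0 0.003 0 0 0" --pt "0 0 0.006 0 0 0" --pt "0 0 0.006 0 0 0"

```text
time_s: 21.55
tcp_pos: [552.5, 214.1, 9.3]
ee_rot: [[0.976, 0.218, 0.001], [0.218, -0.976, -0.0], [0.001, 0.001, -1.0]]
wrist_force: [-1.3, -1.4, 7.1]
finger_gap: 22.6
gripper_force: 62.3
```

On the floor (Fz +7 N). I'll release with a small opening and lift.

apply_moves --pt "0 0 -0.003 0 0 0" --pt "0 0 -0.003 0 0 0" --pt "0 0 -0.003 0 0 0" --hand 0

```text
time_s: 21.92
tcp_pos: [552.3, 214.2, 9.3]
ee_rot: [[0.976, 0.218, 0.001], [0.218, -0.976, -0.0], [0.001, 0.0, -1.0]]
wrist_force: [0.5, -0.2, -0.3]
finger_gap: 42.8
gripper_force: 0.0
```

apply_moves --pt "0 0 -0.05 0 0 0" --pt "0 0 -0.2 0 0 0" --pt "0 0 -0.4 0 0 0" --pt "0 0 -0.65 0 0 0" --pt "-0.3 0 -0.9 0 0 0"

```text
time_s: 22.55
tcp_pos: [507.8, 204.7, 215.7]
ee_rot: [[0.976, 0.217, 0.006], [0.217, -0.976, 0.003], [0.006, -0.001, -1.0]]
wrist_force: [0.4, -0.7, 0.2]
finger_gap: 42.5
gripper_force: 0.0
```

apply_moves --pt "-0.3 0.2 -0.05 0 0 0" --pt "-0.4 0.4 -0.05 0 0 0" --pt "-0.4 0.4 -0.05 0 0 0" --pt "-0.4 0.4 -0.05 0 0 0"

```text
time_s: 23.05
tcp_pos: [429.2, 83.0, 225.4]
ee_rot: [[0.977, 0.215, 0.002], [0.215, -0.977, -0.001], [0.002, 0.001, -1.0]]
wrist_force: [0.5, -0.7, 0.5]
finger_gap: 42.4
gripper_force: 0.0
```

Run:
```python
from h import *
o=robot.get_obs(); print(o['tcp_pos'],o['finger_gap'],o['time_s'])
w=robot.snapshot('wrist'); s=robot.snapshot('side'); t=robot.snapshot('top')
for n,i in(('wf',w),('sf',s),('tf',t)): cv2.imwrite(f'pics/{n}.png',i[:,:,::-1])
a=cv2.resize(w[:,:],(400,300)); b=cv2.resize(s[262:352,235:365],(400,300),interpolation=cv2.INTER_CUBIC)
c=cv2.resize(t[190:290,210:330],(360,300),interpolation=cv2.INTER_CUBIC); d=cv2.resize(t,(400,300))
u,v=proj('wrist',[tray(0,0,20)])[0].astype(int); y0,x0=max(0,v-120),max(0,u-160); e=cv2.resize(w[y0:y0+240,x0:x0+320],(400,300),interpolation=cv2.INTER_CUBIC)
cv2.imwrite('pics/final.png',np.vstack([np.hstack([e,b]),np.hstack([cv2.resize(c,(400,300)),d])])[:,:,::-1])
```

```text
[429.15876744  83.04013703 225.37534163] 42.36269118516445 23.05
```

View pics/final.png

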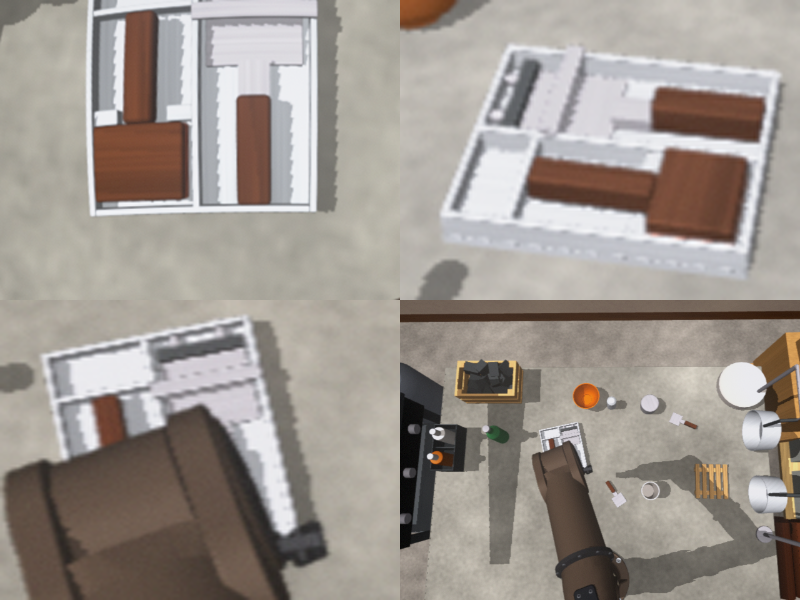

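The final views show both tools flat and in place. The scraper's blade is under the bar, the stop is pushed back and the handle end is against the end wall. The stone's head is in the pocket with its handle between the blocks. The other things have not moved and the robot is clear.

```bash
python3 -c "
from plant import robot
print(robot.job_done())"
```

```text
the job is handed in; nothing more can be done
None
```

The scraper and the stone are both stowed flat in their bays, the scraper held tight by the stop, nothing else was disturbed, and the job was handed in at about 23 s.

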